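# Load the stain tray, leave the spent jars

### The arm

A 6-joint arm with a two-finger parallel gripper is mounted at the origin on the work surface. World frame = base frame: x ahead of the robot, y to its left, z up, the work surface at z = 0. Lengths are in m, angles in rad, forces in N, time in s.
With the tool pointing down it reaches from about 0.325 to 0.9 m from the base axis. Payload 6.1 kg.
Tool frame: the origin (TCP) lies midway between the tips of the shut fingers; the grasp point (between the pads) lies 19 mm behind it; z points along the fingers, y is the line along which they close (so a half turn about z gives the same grasp; the last joint's range is limited). The gripper opens to 85 mm and grips with 20 to 120 N. Pads are 22 mm wide; open, the fingers measure 114 mm over their backs; the gripper's body (76 mm by 85 mm) begins 54 mm behind the grasp point. The pads swing forward as they close: fully open they stand 13 mm farther back than shut.
Start: joints at [1.2, 0.22, 1.526, -0, 1.395, -0.126], TCP at [0.151, 0.606, 0.231] pointing down, gripper open.
Joint ranges: [-2.98, 2.98], [-0.91, 2.08], [0.09, 2.57], [-1.24, 4.39], [0.2, 2.65], [-2.68, 2.68]. Speed limits (rad/s): [2.57, 2.57, 3.01, 3.14, 3.14, 3.14].

### API

Orientations are given as [roll, pitch, yaw] about the fixed x, y, z axes, in that order (R = Rz(yaw) Ry(pitch) Rx(roll)).
In Python, from plant import movep, move_l, set_joints, gripper_to, hold, inverse_kinematics, observe, get_image, get_calibration, Unreachable, job_done gives the robot as it stands. Calls block until the motion is done:
- movep(position, orientation): joint-space move of the TCP to a pose.
- move_l(position, feed=0.15, rotation=None, max_force=None): straight line of the TCP; rotation=None keeps the orientation; feed is the mean speed in m/s. With max_force (N) it stops when the force on the tool has changed by that much, and returns True; else False.
- set_joints(angles): joint-space move.
- gripper_to(opening, f_grip=None): finger opening in m; f_grip is the grip in N (None keeps the last); returns when the fingers have stopped.
- hold(seconds).
- inverse_kinematics(position, orientation): joint angles nearest the present ones, or None.
- observe(): the state.
- get_image(name): name is "side" or "top"; returns (picture, depth): 384x512x3 uint8, red, green, blue; 384x512 float32, m along the optical axis (not along the pixel's ray), 0 where there is no reading.
- get_calibration(name): a dict with "intrinsics" (3x3 intrinsics, pixels), "dist_coeffs" ([k1, k2, p1, p2, k3] as OpenCV has them; the pictures are not rectified), "world_from_camera" (4x4, takes a point from camera to world coordinates). Camera axes: x right, y down, z forward; pixel columns grow to the right and rows downward; lengths in m; the calibration is good to about 2 mm. A picture is of the moment at which its call begins. get_calibration takes no time and is no camera call.
A pose or a line that the arm cannot do raises Unreachable and nothing moves.
- job_done(): hands the job in; it is judged then, once.
The state is a dict: "time_s": time; "q": joint angles; "joint_velocities": joint speeds; "joint_torque": joint torques, N m; "eef_pos": TCP position; "tcp_rot": TCP orientation; "ft_force": force on the tool from outside, world axes, zero at the start; "torque": the same for the moment, N m; "opening": finger opening in m; "grasp_force": force on a finger pad.
Only numpy, scipy, OpenCV 4.12 (cv2) and the standard library are available. Lean on these libraries where they do the work, as an engineer would, in place of code of your own. Each camera call takes 0.05 s, during which the arm holds its last target. There are 200 camera calls.

### The job

Load the grey carry tray for the next staining run: stand each of the four good jars upright in the well whose coloured liner matches its cap. The two jars with a black spot on the cap are spent: leave them standing where they are. Never tip any jar over.

Things in the scene. Friction and masses are not known exactly. Their poses are not given: they have to be found in the camera images.
- jar_red: Good stain jar, loose, 120 g or so: round, upright, 105 mm tall, white foot (50 mm dia, 8 mm high) and white body (42 mm dia), plain red cap on top: 47 mm dia, straight-sided from 71 to 95 mm above the underside (the place to grip), with a shallow red dome above it. Origin: centre of the underside; z up; it is round, so yaw means nothing.
- jar_blue: Good stain jar, loose, 120 g or so: round, upright, 105 mm tall, white foot (50 mm dia, 8 mm high) and white body (42 mm dia), plain blue cap on top: 47 mm dia, straight-sided from 71 to 95 mm above the underside (the place to grip), with a shallow blue dome above it. Origin: centre of the underside; z up; it is round, so yaw means nothing.
- jar_yellow: Good stain jar, loose, 120 g or so: round, upright, 105 mm tall, white foot (50 mm dia, 8 mm high) and white body (42 mm dia), plain yellow cap on top: 47 mm dia, straight-sided from 71 to 95 mm above the underside (the place to grip), with a shallow yellow dome above it. Origin: centre of the underside; z up; it is round, so yaw means nothing.
- jar_green: Good stain jar, loose, 120 g or so: round, upright, 105 mm tall, white foot (50 mm dia, 8 mm high) and white body (42 mm dia), plain green cap on top: 47 mm dia, straight-sided from 71 to 95 mm above the underside (the place to grip), with a shallow green dome above it. Origin: centre of the underside; z up; it is round, so yaw means nothing.
- spent_red: Spent stain jar: same shape, sizes and red cap as jar_red, but with a black round spot (31 mm dia) on top of the cap. Does not belong in the tray. Origin: centre of the underside; z up.
- spent_blue: Spent stain jar: same shape, sizes and blue cap as jar_blue, but with a black round spot (31 mm dia) on top of the cap. Does not belong in the tray. Origin: centre of the underside; z up.
- well_red: The red liner, a plate 66 x 66 x 3 mm on the floor of one well of the fixed grey carry tray (186 mm square, 45 mm high; four wells two by two, 92 mm between centres, each 70 mm square, open on top; walls 12 mm outside, 22 mm between wells). Which well varies. Origin: centre of the liner's underside and of the well; liner top 3 mm, tray rim 35 mm above it; x, y along the walls, z up.
- well_blue: The blue liner, a plate 66 x 66 x 3 mm on the floor of one well of the fixed grey carry tray (186 mm square, 45 mm high; four wells two by two, 92 mm between centres, each 70 mm square, open on top; walls 12 mm outside, 22 mm between wells). Which well varies. Origin: centre of the liner's underside and of the well; liner top 3 mm, tray rim 35 mm above it; x, y along the walls, z up.
- well_yellow: The yellow liner, a plate 66 x 66 x 3 mm on the floor of one well of the fixed grey carry tray (186 mm square, 45 mm high; four wells two by two, 92 mm between centres, each 70 mm square, open on top; walls 12 mm outside, 22 mm between wells). Which well varies. Origin: centre of the liner's underside and of the well; liner top 3 mm, tray rim 35 mm above it; x, y along the walls, z up.
- well_green: The green liner, a plate 66 x 66 x 3 mm on the floor of one well of the fixed grey carry tray (186 mm square, 45 mm high; four wells two by two, 92 mm between centres, each 70 mm square, open on top; walls 12 mm outside, 22 mm between wells). Which well varies. Origin: centre of the liner's underside and of the well; liner top 3 mm, tray rim 35 mm above it; x, y along the walls, z up.
Not all that is in view belongs to the job. What is shaped like the jar_red but purple is not meant.

How it is judged:
At the end, for the whole second after the job is handed in: Each good jar (red, blue, yellow, green) stands upright (within 0.1 rad) and still on the liner of its own colour, axis within 18 mm of the well's centre, underside within about 4 mm of the liner's top. Both spent jars stand upright within 25 mm of where they began (horizontal distance between jar_red and well_red below 0.018 m and z of jar_red in the frame of well_red between -0.001 and 0.007 m and angle between each of jar_red, jar_blue, jar_yellow, jar_green, spent_red, spent_blue's own z axis and vertical below 0.1 rad and linear speed of each of jar_red, jar_blue, jar_yellow, jar_green below 0.02 m/s and horizontal distance between jar_blue and well_blue below 0.018 m and z of jar_blue in the frame of well_blue between -0.001 and 0.007 m and horizontal distance between jar_yellow and well_yellow below 0.018 m and z of jar_yellow in the frame of well_yellow between -0.001 and 0.007 m and horizontal distance between jar_green and well_green below 0.018 m and z of jar_green in the frame of well_green between -0.001 and 0.007 m and distance of each of spent_red, spent_blue from where it was at the start of the episode below 0.025 m); the robot touches nothing.
It fails at once if a jar is tipped over (leans more than 40 degrees) (angle between any of jar_red, jar_blue, jar_yellow, jar_green, spent_red, spent_blue's own z axis and vertical above 0.7 rad).
It fails at once if a spent jar (black spot) is moved more than 25 mm from its place (distance of any of spent_red, spent_blue from where it was at the start of the episode above 0.025 m).
It also fails if it takes over 96 s, if anything falls off the work surface, if the arm or the gripper's body presses on something with over 40 N, if the wrist force passes 120 N, or if a joint passes its speed limit or range.

## Working session

There is one attempt and no reset: what is moved stays moved. The work goes in short steps, each a Python script; the robot and the scene stay as the last script left them, time stands still between calls to the robot, and variables do not carry over. Pictures are saved under pics/ and viewed, at most 14 in all, crops included, and the job is handed in when it is done.

```bash
ls; mkdir -p pics; python3 - <<'E'
from plant import *
import cv2,numpy as np
np.set_printoptions(precision=4,suppress=True)
for n in("top","side"):
    p,d=get_image(n); np.savez(f"{n}0.npz",p=p,d=d)
    cv2.imwrite(f"pics/{n}0.png",cv2.resize(p[:,:,::-1],None,fx=1.5,fy=1.5))
    c=get_calibration(n); print(n,c)
print(observe())
E
```

```text
pics
top {'intrinsics': array([[349.7085,   0.    , 260.2761],
       [  0.    , 349.7085, 189.4792],
       [  0.    ,   0.    ,   1.    ]]), 'dist_coeffs': array([-0.0234,  0.    ,  0.    ,  0.    ,  0.    ]), 'world_from_camera': array([[ 0.0025, -0.9951,  0.0991,  0.4277],
       [-0.9995, -0.0057, -0.0324, -0.0071],
       [ 0.0328, -0.099 , -0.9945,  0.7747],
       [ 0.    ,  0.    ,  0.    ,  1.    ]])}
side {'intrinsics': array([[431.8103,   0.    , 262.1563],
       [  0.    , 431.8103, 193.9767],
       [  0.    ,   0.    ,   1.    ]]), 'dist_coeffs': array([-0.1459,  0.    ,  0.    ,  0.    ,  0.    ]), 'world_from_camera': array([[ 0.9978, -0.0358,  0.0557,  0.4683],
       [-0.0642, -0.7316,  0.6787, -0.5937],
       [ 0.0165, -0.6808, -0.7323,  0.6826],
       [ 0.    ,  0.    ,  0.    ,  1.    ]])}
{'time_s': 0.1, 'q': array([ 1.1999,  0.2211,  1.5275, -0.    ,  1.3948, -0.1261]), 'joint_velocities': array([-0.0003, -0.001 , -0.0016, -0.0004, -0.0007,  0.0004]), 'joint_torque': array([  0.0016, -49.8241, -39.0546,  -0.0003,   0.0057,   0.    ]), 'eef_pos': array([0.1513, 0.6058, 0.2303]), 'tcp_rot': array([-3.1398, -0.0002,  2.8968]), 'ft_force': array([ 0.4289, -0.065 , -1.2634]), 'torque': array([0.0517, 0.0451, 0.0231]), 'grasp_force': 0.0, 'opening': 0.08508731893101985}
```

View pics/top0.png

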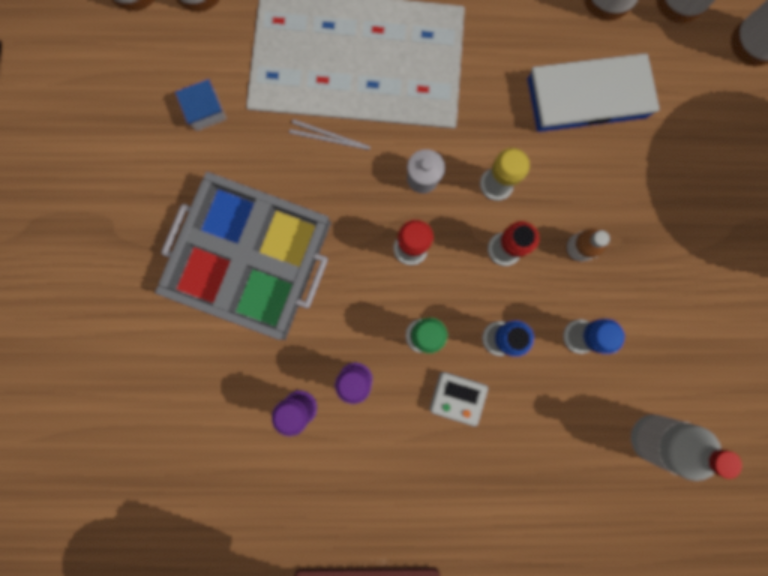

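View pics/side0.png

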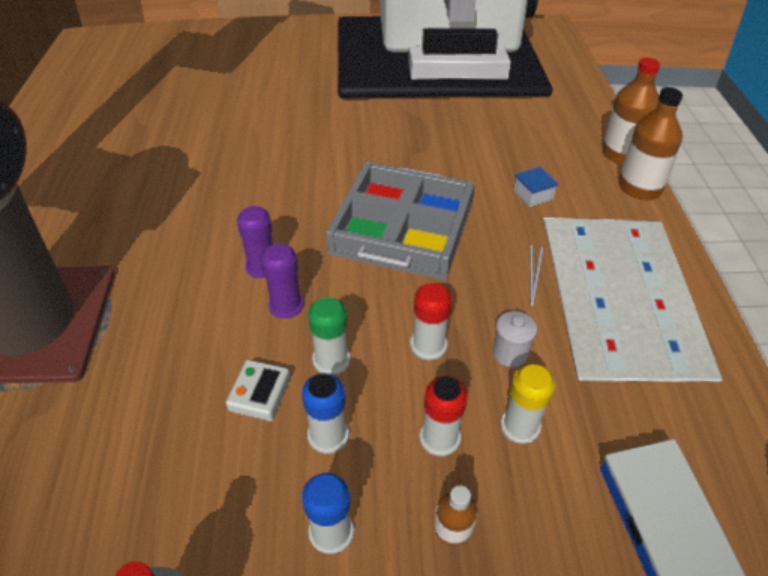

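The top view (1.5x) shows the good caps red (415,238), yellow (511,167), green (429,336) and blue (604,336). The spent jars are at (520,240) and (515,339). The tray centre is near (245,257), with liners blue (228,216), yellow (287,237), red (203,273) and green (264,298). The side view agrees.

```bash
cat > vis.py <<'E'
from plant import *
import cv2,numpy as np
np.set_printoptions(precision=4,suppress=True)
HUE={'red':None,'yellow':(20,35),'green':(45,85),'blue':(100,125)}
def rays(n,uv):
    c=get_calibration(n); T=c["world_from_camera"]
    x=cv2.undistortPoints(np.float64(uv).reshape(-1,1,2),c["intrinsics"],c["dist_coeffs"]).reshape(-1,2)
    return T[:3,3],np.c_[x,np.ones(len(x))]@T[:3,:3].T      # depth 1 along axis
def cloud(n,d):
    v,u=np.mgrid[:d.shape[0],:d.shape[1]]
    o,r=rays(n,np.c_[u.ravel(),v.ravel()]); P=o+r*d.reshape(-1,1); P[d.ravel()<=0]=np.nan
    return P.reshape(*d.shape,3)
def plane(n,uv,z):
    o,r=rays(n,uv); return o+r*((z-o[2])/r[:,2])[:,None]
def mask(p,col):
    h=cv2.cvtColor(p,cv2.COLOR_RGB2HSV); H,S,V=cv2.split(h)
    m=(S>140)&(V>60)
    m&=((H<5)|(H>172)) if col=='red' else (H>=HUE[col][0])&(H<=HUE[col][1])
    return cv2.morphologyEx(m.astype(np.uint8),cv2.MORPH_OPEN,np.ones((3,3)))
def blobs(p,d,n):
    P=cloud(n,d); out=[]
    for col in HUE:
        k,l,s,c=cv2.connectedComponentsWithStats(mask(p,col))
        for i in range(1,k):
            if s[i,4]<80: continue
            Q=P[l==i]; Q=Q[~np.isnan(Q[:,0])]
            if len(Q)<40: continue
            out.append((col,c[i],s[i],np.median(Q,0),Q))
    return out,P
def two_view(ua,ub):
    (o,r),(o2,r2)=rays("top",[ua]),rays("side",[ub]); A=np.c_[r[0],-r2[0]]
    t=np.linalg.lstsq(A,o2-o,rcond=None)[0]; a=o+t[0]*r[0]; b=o2+t[1]*r2[0]
    return (a+b)/2,np.linalg.norm(a-b)
E
python3 - <<'E'
from vis import *
for n in("top","side"):
    z=np.load(f"{n}0.npz"); B,P=blobs(z['p'],z['d'],n)
    for col,c,s,m,Q in B:
        if not(0.2<m[0]<.9 and abs(m[1])<.5): continue
        H=Q[Q[:,2]>np.percentile(Q[:,2],98)-.012] if m[2]>.06 else Q
        (cx,cy),r=cv2.minEnclosingCircle(np.float32(H[:,:2]))
        print(n,col,c,s[4],'med',m,'z98',np.percentile(Q[:,2],[2,98]),'circ',np.array([cx,cy,r]))
    g=cv2.cvtColor(z['p'],cv2.COLOR_RGB2HSV)
    M=(P[...,2]>.036)&(P[...,2]<.056)&(g[...,1]<70)
    k,l,s,c=cv2.connectedComponentsWithStats(M.astype(np.uint8))
    for i in range(1,k):
        if s[i,4]>300:
            Q=P[l==i]; print(n,'grey',c[i],s[i],np.median(Q,0),cv2.minAreaRect(np.float32(Q[:,:2]*1000)),np.percentile(Q[:,2],[5,50,95]))
    print('table z',np.nanmedian(P[150:250,200:300,2]))
E
```

```text
top red [276.5344 158.0238] 421 med [ 0.5565 -0.0603  0.1033] z98 [0.0895 0.1064] circ [ 0.5586 -0.062   0.0229]
top red [344.9812 160.8684] 266 med [ 0.5501 -0.1933  0.1013] z98 [0.0802 0.1066] circ [ 0.5593 -0.2033  0.023 ]
top red [135.0822 182.8674] 754 med [0.5163 0.2405 0.013 ] z98 [0.0104 0.0157] circ [0.5165 0.2403 0.0401]
top red [483.4597 308.9966] 298 med [ 0.2815 -0.4158  0.1695] z98 [0.1594 0.1719] circ [ 0.2801 -0.4179  0.0161]
top yellow [340.514 110.671] 465 med [ 0.6544 -0.1894  0.1027] z98 [0.0776 0.1063] circ [ 0.6584 -0.1921  0.0228]
top yellow [191.3112 158.5365] 768 med [0.5706 0.1202 0.013 ] z98 [0.0101 0.0156] circ [0.5712 0.1193 0.0406]
top green [175.5546 197.8515] 687 med [0.484  0.1519 0.0131] z98 [0.0103 0.0155] circ [0.4845 0.1525 0.0376]
top green [283.8642 221.8971] 243 med [ 0.4341 -0.0743  0.104 ] z98 [0.0977 0.1062] circ [ 0.4305 -0.0776  0.0199]
top blue [131.8612  67.5076] 461 med [0.7682 0.2506 0.0359] z98 [0.0334 0.0383] circ [0.7678 0.2505 0.0314]
top blue [151.2409 143.6527] 714 med [0.603  0.2085 0.013 ] z98 [0.0105 0.0159] circ [0.604  0.208
[... 2388 characters left out ...]
 277.7186584472656), 59.72554016113281) [0.0376 0.0465 0.0548]
side grey [268.0133 140.7521] [ 218  108   98   67 2408] [0.5409 0.1646 0.0443] ((544.063232421875, 175.30300903320312), (190.81187438964844, 186.71873474121094), 69.7119140625) [0.0374 0.0443 0.0465]
side grey [ 24.9942 215.9448] [  0 189  46  41 344] [ 0.045  -0.0471  0.0454] ((40.21249008178711, -30.742286682128906), (114.58291625976562, 37.5294075012207), 51.77351379394531) [0.0371 0.0454 0.0549]
side grey [448.7514 341.6958] [ 405  294   91   90 3258] [ 0.7986 -0.3379  0.037 ] ((798.5220336914062, -335.9642333984375), (91.77520751953125, 170.90185546875), 8.11646556854248) [0.0361 0.037  0.0386]
table z 0.0027806735971068197
```

Heights check out: cap tops about 105 mm, rim about 45 mm, liner top about 13 mm, rim square about 187 mm. Next I refine the jar axes from both views and load the first jar.

```bash
cat > act.py <<'E'
from vis import *
ORI=[np.pi,0,np.pi/2]       # fingers close along world x
TR=np.array([.543,.176]); a=np.deg2rad(-20.2)
R=np.array([[np.cos(a),-np.sin(a)],[np.sin(a),np.cos(a)]])
MED=dict(red=(.517,.241),yellow=(.571,.120),green=(.4845,.152),blue=(.604,.209))
WELL={k:TR+R@(np.sign(R.T@(np.array(v)-TR))*.046) for k,v in MED.items()}
GUESS=dict(red=(.559,-.0625),yellow=(.6585,-.193),green=(.4305,-.081),blue=(.430,-.312),spent_red=(.5595,-.204),spent_blue=(.427,-.192))
def cap(xy,ims,r=.04):
    """axis of the jar near xy, from the cap-height points of both views"""
    out=[]
    for n,(p,d) in ims.items():
        P=cloud(n,d).reshape(-1,3); P=P[~np.isnan(P[:,0])]
        Q=P[(np.hypot(*(P[:,:2]-xy).T)<r)&(P[:,2]>.088)&(P[:,2]<.115)]
        (x,y),rad=cv2.minEnclosingCircle(np.float32(Q[:,:2]))
        out.append([x,y,rad,np.percentile(Q[:,2],95)])
    return np.array(out)
def pick_place(k,xy):
    w=WELL[k]; gz=.060; up=.19
    gripper_to(.085)
    movep([*xy,up],ORI); move_l([*xy,gz],feed=.15)
    gripper_to(.03,f_grip=40); o=observe(); print(k,'grip',o['opening'],o['grasp_force'],o['eef_pos'])
    if not .04<o['opening']<.052: print('BAD GRIP'); return False
    move_l([*xy,up],feed=.15); move_l([*w,up],feed=.25); o=observe(); print('carried',o['opening'],o['grasp_force'])
    move_l([*w,gz+.022],feed=.12); hit=move_l([*w,gz+.007],feed=.02,max_force=4)
    o=observe(); print('placed',hit,o['eef_pos'],o['ft_force'])
    gripper_to(.064); move_l([*w,up],feed=.15); print('t',observe()['time_s']); return True
E
python3 - <<'E'
from act import *
print(WELL)
ims={n:(lambda z:(z['p'],z['d']))(np.load(f"{n}0.npz")) for n in("top","side")}
J={}
for k,g in GUESS.items():
    c=cap(g,ims); J[k]=c[:,:2].mean(0); print(k,c.ravel())
# two-view check of cap height (cap centroids)
for k,u,v in(('red',(276.5,158),(288.1,202.1)),('yellow',(340.5,110.7),(354.6,257.5)),('blue',(402.1,223.8),(217.1,332.8))): print(k,*two_view(u,v))
np.savez('jars.npz',**J)
E
```

```text
{'red': array([0.5157, 0.2351]), 'yellow': array([0.5703, 0.1169]), 'green': array([0.4839, 0.1487]), 'blue': array([0.6021, 0.2033])}
red [ 0.5596 -0.0617  0.0235  0.1059  0.5608 -0.0635  0.0234  0.1067]
yellow [ 0.6594 -0.1924  0.0239  0.1058  0.6589 -0.1951  0.0236  0.1061]
green [ 0.4298 -0.0794  0.0235  0.1059  0.4319 -0.0819  0.0233  0.1068]
blue [ 0.4293 -0.3124  0.0234  0.1058  0.4297 -0.3153  0.0234  0.1066]
spent_red [ 0.5593 -0.2033  0.0236  0.107   0.5601 -0.2049  0.0234  0.1078]
spent_blue [ 0.426  -0.1928  0.0235  0.107   0.4269 -0.1942  0.0237  0.1077]
red [ 0.5605 -0.062   0.0841] 0.0005887550591485028
yellow [ 0.6597 -0.1935  0.0854] 0.00031623920319271467
blue [ 0.4293 -0.3141  0.0831] 0.00032483302614089485
```

```bash
python3 - <<'E'
from act import *
J=np.load('jars.npz'); pick_place('red',J['red'])
set_joints([1.2,.22,1.526,0,1.395,-.126])
ims={n:get_image(n) for n in("top","side")}
cv2.imwrite("pics/a.png",np.hstack([ims[n][0][:,:,::-1] for n in ims])[:300,:][:, :800] if 0 else cv2.resize(ims['side'][0][60:300,150:450,::-1],None,fx=2,fy=2))
for n in ims:
    P=cloud(n,ims[n][1]).reshape(-1,3);Q=P[(np.hypot(*(P[:,:2]-WELL['red']).T)<.04)&(P[:,2]>.10)&(P[:,2]<.13)]
    print(n,cv2.minEnclosingCircle(np.float32(Q[:,:2])),Q[:,2].max(),WELL['red'])
E
```

```text
red grip 0.04600252511766078 40.67369520664215 [ 0.5608 -0.0628  0.061 ]
carried 0.046101874238139426 41.0567969083786
placed True [0.5159 0.2352 0.074 ] [-0.4062 -0.435   5.0456]
t 9.7167
top ((0.5142911672592163, 0.2368796169757843), 0.023833593353629112) 0.12147619070361937 [0.5157 0.2351]
side ((0.516255795955658, 0.23290975391864777), 0.02359519712626934) 0.12114746408067811 [0.5157 0.2351]
```

View pics/a.png

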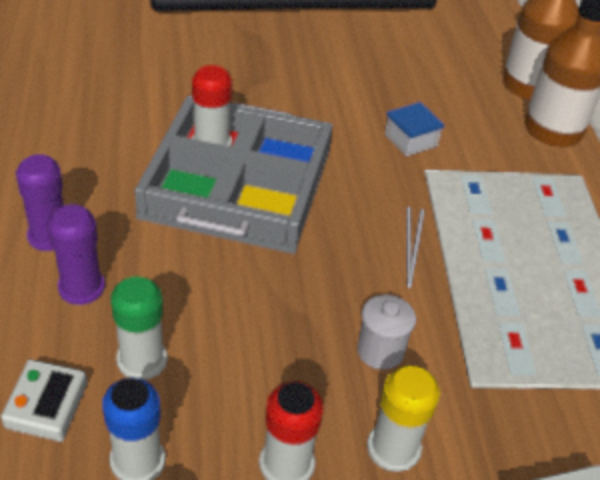

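The red jar stands upright in the red well, cap at about (212,85) in the crop. Its axis is within 3 mm of the well's centre. The other three come next.

```bash
python3 - <<'E'
from act import *
J=np.load('jars.npz')
for k in('blue','yellow','green'):
    if not pick_place(k,J[k]): break
set_joints([1.2,.22,1.526,0,1.395,-.126])
ims={n:get_image(n) for n in("top","side")}
cv2.imwrite("pics/b.png",cv2.resize(ims['side'][0][:,:,::-1],None,fx=1.5,fy=1.5))
for n in ims:
    P=cloud(n,ims[n][1]).reshape(-1,3)
    for w in WELL:
        Q=P[(np.hypot(*(P[:,:2]-WELL[w]).T)<.04)&(P[:,2]>.10)&(P[:,2]<.13)]
        c,r=cv2.minEnclosingCircle(np.float32(Q[:,:2]));print(n,w,(np.array(c)-WELL[w])*1000,r,Q[:,2].max())
for s in('spent_red','spent_blue'): print(s,cap(J[s],ims).ravel(),J[s])
print(observe()['time_s'])
E
```

```text
blue grip 0.04626346702138153 40.76395332813263 [ 0.4299 -0.3143  0.061 ]
carried 0.045923686399809205 41.057342290878296
placed True [0.6023 0.2034 0.074 ] [-0.2803 -0.3539  4.6117]
t 23.0333
yellow grip 0.04576132833911323 41.281229853630066 [ 0.6599 -0.1941  0.0612]
carried 0.045724822828259515 41.036456823349
placed True [0.5706 0.117  0.0742] [-0.7778  0.8261  4.7363]
t 31.5667
green grip 0.045958527855736744 40.51822364330292 [ 0.4313 -0.0809  0.0609]
carried 0.04625921894339694 41.11556589603424
placed True [0.4842 0.1488 0.0739] [-1.1161 -0.644   5.2825]
t 39.2417
top red [-1.13    1.7743] 0.023889927193522453 0.12082127435378898
top yellow [-0.7453  1.1446] 0.023725610226392746 0.1205605156838796
top green [-1.4968  1.4976] 0.02369917556643486 0.1209229559952939
top blue [-0.7858  0.8268] 0.02368823252618313 0.1207878371602229
side red [ 1.0005 -2.3851] 0.023211723193526268 0.12118558026458182
side yellow [ 1.9214 -3.0056] 0.0240430049598217 0.12057409514005235
side green [ 0.0578 -3.2215] 0.022707423195242882 0.12070514925070852
side blue [-0.7618 -3.7307] 0.023318322375416756 0.12145427736538594
spent_red [ 0.5592 -0.2032  0.0238  0.1069  0.5588 -0.2051  0.0233  0.1078] [ 0.5597 -0.2041]
spent_blue [ 0.4259 -0.1928  0.0236  0.1074  0.4268 -0.1944  0.0235  0.1077] [ 0.4264 -0.1935]
41.3833
```

View pics/b.png

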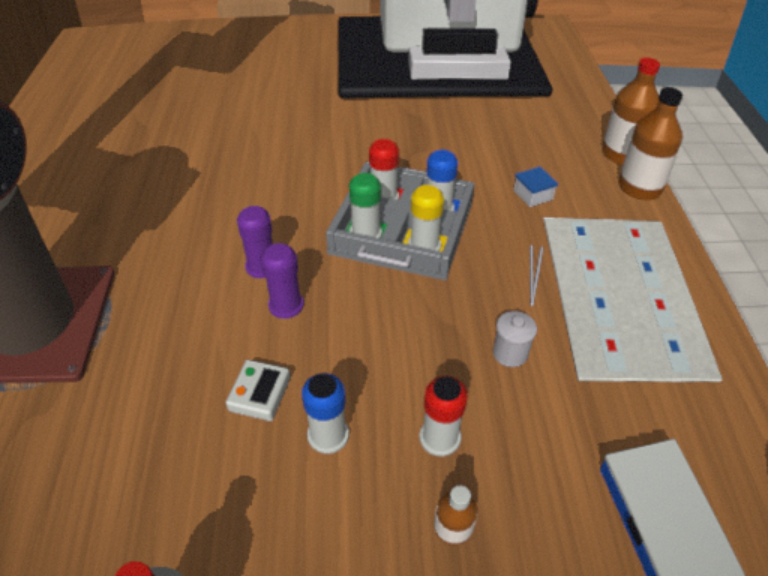

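All four good jars stand upright on their matching liners: red (384,155), blue (442,165), green (365,190), yellow (427,202). The spent jars at (323,395) and (445,400) have not moved.

```bash
python3 -c "
from plant import *
print(job_done())"
```

```text
the job is handed in; nothing more can be done
None
```

I handed in the job at about 41 s: all four good jars stand upright in their matching wells, measured within about 4 mm of centre, and both spent jars are where they began; no verdict was returned.

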